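# Scoop the reference balls out of the canister

## Task

Lift the blue lid off the clear canister by its knob and lay it on the yellow pad, then use the orange scoop to bring every white ball out of the canister and roll it into the red tray; the gripper itself must never touch the polished balls. When all the balls are in the tray, stand the scoop back in its green dock and then put the lid back flat, centred and square so that it closes the canister. Leave everything else on the bench where it is.

Things in the scene. Friction and masses are not known exactly. Their poses are not given: they have to be found in the camera images.
- jar: fixed clear square canister with an inturned rim: 152 (x) by 148 mm (y) outside, 144 by 140 mm inside, 105 mm high, walls 4 mm; origin at the centre of its underside. Black inner floor slopes down 7 degrees towards its own -x wall (about towards the robot), so the balls lie in a row along that wall. Foot and band on that low side red, on the opposite side green (feet 8 mm high, to 100 mm from the centre)
- jar_mouth (a point): centre of the jar's mouth, at rim height (105 mm over the bench); the opening in the 5 mm thick aluminium rim is 112 (jar's x) by 120 mm (y)
- jar_floor (a point): middle of the jar's sloping inner floor surface, 16 mm over the bench; at the low -x wall the floor is 7 mm over the bench, at the high wall 25 mm
- lid: loose flat square blue plate, 148 by 148 by 6 mm, no lip, that lies on the jar's rim square to it; 180 g; origin at the centre of its underside, z up. Steel stem 20 mm diameter on its middle with a black round knob 28 mm diameter on top, the knob between 26 and 48 mm above the origin: grip it at 38 mm
- mat: fixed square yellow pad, 170 by 170 by 3 mm, where the lid is laid down; origin at the centre of its underside
- scoop: loose orange scoop, 120 g, upright aluminium handle along its z, 14 mm (x) by 22 mm (y), to z = 170 mm; origin at the handle's foot. Open-fronted shovel blade towards -x: toe 68 mm from the origin, 54 mm wide, 48 mm inside, walls and floor 3 mm, sides 23 mm high and ending 10 mm short of the toe, back 33 mm, 58 mm of floor before the back. Holds one ball, at most two. Starts docked, handle upright
- scoop_toe (a point): middle of the blade's front edge, underside: (-67, 0, 9.5) mm in the scoop's frame. With the handle upright the toe is 8 degrees higher than the heel, so a ball rolls back and stays; leaning the handle's top towards the toe side lowers the toe
- scoop_grip (a point): place to grip on the handle, 148 mm up it; best pinched from above across its 14 mm (the scoop's x)
- dock: fixed green open pocket for the scoop, 92 by 72 mm outside, front and side walls 40 mm high and back wall 56 mm, sloped floor matching the blade, 5 mm play all round; origin at the centre of its underside. The docked scoop has the same heading (its toe to the dock's -x) and its origin at (30, 0, 8) mm in the dock's frame
- tray: loose red open tray, 180 by 180 mm outside, walls 5 mm thick and 34 mm high, floor 5 mm; 700 g; origin at the centre of its underside
- ball1: white polished ceramic reference ball, 38 mm diameter, 80 g, origin at its centre; one of two or three in the jar (an absent one reads None). At the start in a row against the low wall, 42 mm apart across the jar; they roll freely and do not stick (friction about 0.25)
- ball2: white polished ceramic reference ball, 38 mm diameter, 80 g, origin at its centre; one of two or three in the jar (an absent one reads None). At the start in a row against the low wall, 42 mm apart across the jar; they roll freely and do not stick (friction about 0.25)
- ball3: white polished ceramic reference ball, 38 mm diameter, 80 g, origin at its centre; one of two or three in the jar (an absent one reads None). At the start in a row against the low wall, 42 mm apart across the jar; they roll freely and do not stick (friction about 0.25)
- tape_roll: bystander, leave it where it is: yellow tape roll, 90 mm; origin at the underside middle
- post_mount: bystander, leave it where it is: lens mount on a post, 100 mm high; origin at the underside middle
- power_meter: bystander, leave it where it is: grey power meter box 80 by 120 by 40 mm; origin at the underside middle
- wrench: bystander, leave it where it is: steel wrench 160 mm long; origin at the underside
- wash_bottle: bystander, leave it where it is: bottle 64 by 150 mm; origin at the underside middle
- screw_cup: bystander, leave it where it is: blue cup 76 by 60 mm; origin at the underside middle
- grease_jar: bystander, leave it where it is: small jar 60 by 60 mm; origin at the underside middle
Mind the look-alikes: they are no part of the job. What is shaped like the lid but brown or turquoise is not meant.

How it is judged:
By the outcome, as a careful person would: the job done as asked, in the order asked, and still so for the second after the job is handed in, with the robot touching nothing.
Of ball1, ball2, ball3 only 2 to 3 are there at a start; the rules pass over those that are not, and their reading is None.
At some moment in a run one of lid, tray may be knocked a few centimetres aside while the robot is not near it.
It also fails if it takes over 200 s, if anything falls off the work surface, if the arm or the gripper's body presses on something with over 40 N, if the wrist force passes 120 N, or if a joint passes its speed limit or range.

## Robot

A 6-joint arm with a two-finger parallel gripper is mounted at the origin on the work surface. World frame = base frame: x ahead of the robot, y to its left, z up, the work surface at z = 0. Lengths are in m, angles in degrees, forces in N, time in s.
With the tool pointing down it reaches from about 0.325 to 1 m from the base axis. Payload 5.1 kg.
Tool frame: the origin (TCP) lies midway between the tips of the shut fingers; the grasp point (between the pads) lies 19 mm behind it; z points along the fingers, y is the line along which they close (so a half turn about z gives the same grasp; the last joint's range is limited). The gripper opens to 85 mm and grips with 20 to 120 N. Pads are 22 mm wide; open, the fingers measure 114 mm over their backs; the gripper's body (76 mm by 85 mm) begins 54 mm behind the grasp point. The pads swing forward as they close: fully open they stand 13 mm farther back than shut.
Start: joints at [-71.826, 7.093, 94.555, -0, 78.352, -4.733], TCP at [0.253, -0.599, 0.231] pointing down, gripper open.
Joint ranges: [-149.61, 149.61], [-58.7, 133.49], [1.44, 155.28], [-77.14, 257.14], [18.33, 153.61], [-166.67, 166.67]. Speed limits (degrees/s): [147.25, 147.25, 180, 180, 180, 180].

## Interface

Orientations are given as [roll, pitch, yaw] about the fixed x, y, z axes, in that order (R = Rz(yaw) Ry(pitch) Rx(roll)).
In Python, from rig import ctrl, capture gives the robot as it stands. The module is installed in compiled form; this text tells all that it offers. Calls block until the motion is done:
- ctrl.move_ptp(position, orientation): joint-space move of the TCP to a pose.
- ctrl.move_linear(position, orientation=None, v=0.15): straight line of the TCP; orientation=None keeps the orientation; v is the mean speed in m/s.
- ctrl.goto_joints(angles): joint-space move.
- ctrl.open_jaws() and ctrl.close_gripper(): open the fingers fully, or close them until they stop; the grip force is fixed at half the most.
- ctrl.pause(seconds).
- ctrl.ik(position, orientation): joint angles nearest the present ones, or None.
- capture(name): name is "side" or "top"; returns a dict with "frame" (420x560x3 uint8, red, green, blue), "fx", "fy", "cx", "cy" (pixels), "R" (3x3) and "t" (3): a world point X has camera coordinates R X + t. Camera axes: x right, y down, z forward; pixel columns grow to the right and rows downward; lengths in m; the calibration is good to about 2 mm. A picture is of the moment at which its call begins. There is no depth.
A pose or a line that the arm cannot do raises ctrl.PlanningError and nothing moves.
- ctrl.job_done(): hands the job in; it is judged then, once.
Readings, each from a call of its own:
- ctrl.get_clock(): time.
- ctrl.get_joint_positions(): joint angles.
- ctrl.get_dq(): joint speeds.
- ctrl.get_tau(): joint torques, N m.
- ctrl.get_ee_pos(): TCP position.
- ctrl.get_eef_rot(): TCP orientation.
- ctrl.get_contact_force(): force on the tool from outside, world axes, zero at the start.
- ctrl.get_torque(): the same for the moment, N m.
- ctrl.get_gripper_width(): finger opening in m.
- ctrl.get_gripper_force(): force on a finger pad.
Only numpy, scipy, OpenCV 4.12 (cv2) and the standard library are available. Lean on these libraries where they do the work, as an engineer would, in place of code of your own. Each camera call takes 0.05 s, during which the arm holds its last target. There are 200 camera calls.

## Working session

There is one attempt and no reset: what is moved stays moved. The work goes in short steps, each a Python script; the robot and the scene stay as the last script left them, time stands still between calls to the robot, and variables do not carry over. Pictures are saved under pics/ and viewed, at most 15 in all, crops included, and the job is handed in when it is done.

```bash
mkdir -p pics; python3 - <<'E'
from rig import ctrl,capture
import cv2
for n in("top","side"):
    c=capture(n); cv2.imwrite(f"pics/{n}0.png",cv2.resize(c["frame"][:,:,::-1],(800,600),interpolation=cv2.INTER_CUBIC))
    print(n,c["fx"],c["fy"],c["cx"],c["cy"],c["R"],c["t"])
print(ctrl.get_clock(),ctrl.get_eef_rot(),ctrl.get_gripper_width())
E
```

```text
top 543.5121203089517 543.5121203089517 270.2686351772255 210.11925603217372 [[ 0.02094885 -0.99961865  0.0179917 ]
 [-0.98491962 -0.02372536 -0.17137812]
 [ 0.17173962 -0.0141302  -0.98504103]] [-0.00588579  0.49610793  1.4563327 ]
side 466.7337173171993 466.7337173171993 279.81849014898114 217.85089732753045 [[ 0.93714965 -0.34890515 -0.00396524]
 [-0.19716497 -0.52013537 -0.83101454]
 [ 0.2878828   0.77956679 -0.55623656]] [-0.44814965  0.21367871  1.53573979]
0.1 [-1.79893042e+02 -9.57551037e-03  2.29081029e+01] 0.08499540955473259
```

View pics/top0.png

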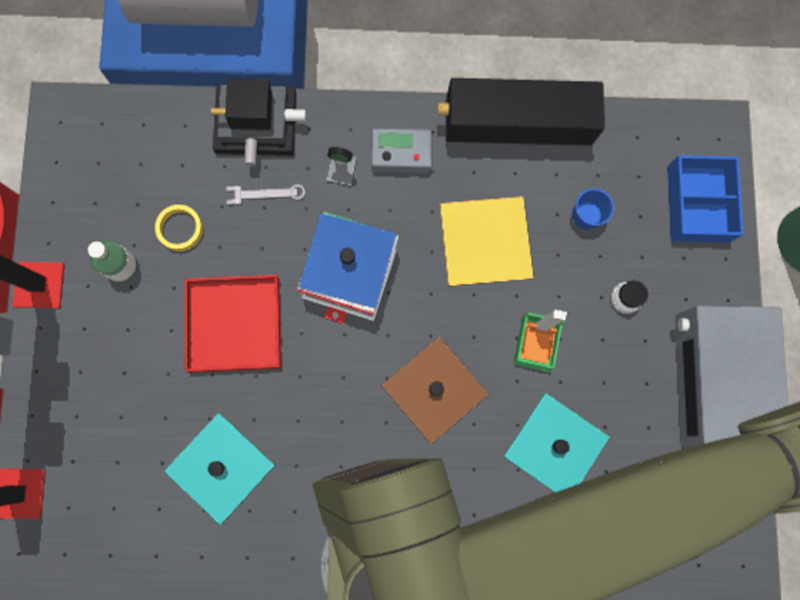

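View pics/side0.png

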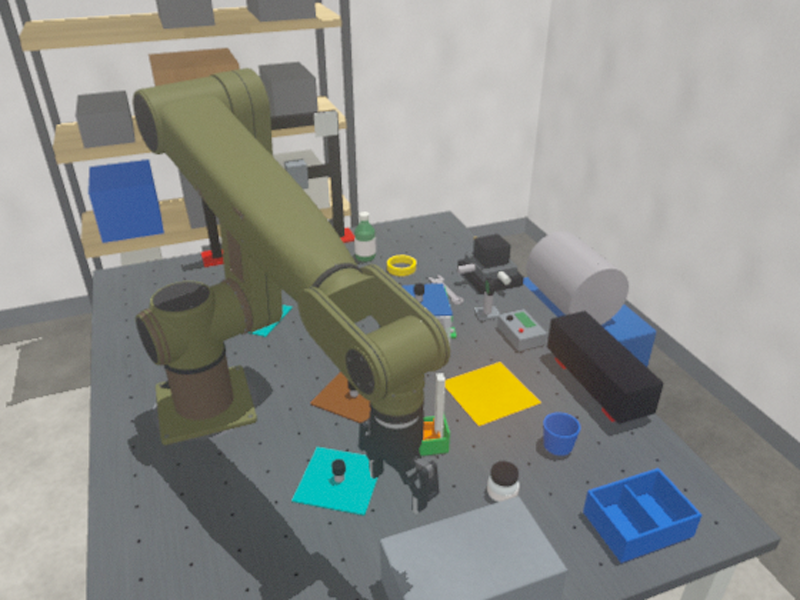

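```bash
cat > h.py <<'E'
import numpy as np, cv2
from rig import ctrl,capture
def px2w(c,uv,z):
    uv=np.atleast_2d(np.asarray(uv,float)); d=np.c_[(uv[:,0]-c["cx"])/c["fx"],(uv[:,1]-c["cy"])/c["fy"],np.ones(len(uv))]
    R=np.array(c["R"]);t=np.array(c["t"]);o=-R.T@t;d=d@R
    return (o+d*((z-o[2])/d[:,2])[:,None])
def w2px(c,X):
    p=np.atleast_2d(X)@np.array(c["R"]).T+np.array(c["t"]);return np.c_[p[:,0]/p[:,2]*c["fx"]+c["cx"],p[:,1]/p[:,2]*c["fy"]+c["cy"]]
def hsv(c): return cv2.cvtColor(c["frame"],cv2.COLOR_RGB2HSV)
COL=dict(blue=((105,120,70),(120,255,255)),yellow=((22,120,120),(32,255,255)),red=((0,150,90),(6,255,255)),green=((50,120,60),(80,255,255)),orange=((8,150,150),(18,255,255)))
def blob(c,col,z,near,r=0.15):
    m=cv2.inRange(hsv(c),*COL[col]); n,l,s,ce=cv2.connectedComponentsWithStats(m)
    best=max((i for i in range(1,n) if np.hypot(*(px2w(c,ce[i],z)[0,:2]-near))<r),key=lambda i:s[i,4])
    cn=cv2.findContours((l==best).astype(np.uint8),cv2.RETR_EXTERNAL,cv2.CHAIN_APPROX_NONE)[0][0][:,0]
    w=px2w(c,cn,z)[:,:2]
    (ctr,size,ang)=cv2.minAreaRect((w*1000).astype(np.float32))
    return np.array(ctr)/1000,size,ang
def crop(c,name,u0,v0,u1,v1,k=4):
    cv2.imwrite(name,cv2.resize(c["frame"][v0:v1,u0:u1,::-1],None,fx=k,fy=k,interpolation=cv2.INTER_CUBIC))
E
python3 - <<'E'
from h import *
c=capture("top")
k=1/1.42857
for n,col,z,p in (("lid","blue",.111,(348,258)),("mat","yellow",.003,(487,241)),("tray","red",.034,(233,324)),("dock","green",.04,(540,342)),("orange","orange",.02,(540,342)),("redfoot","red",.008,(336,316)),("greenfoot","green",.008,(340,217))):
    w=px2w(c,np.array(p)*k,z)[0,:2]
    try: print(n,w,blob(c,col,z,w,.06))
    except Exception as e: print(n,w,e)
for n,z,p in(("knob",.105+.048,(348,257)),):
    print(n,px2w(c,np.array(p)*k,z))
crop(c,"pics/c1.png",195,135,395,285)
E
```

```text
lid [0.56203317 0.07868939] (array([0.55935223, 0.0799169 ]), (146.1138916015625, 145.89749145507812), 76.04378509521484)
mat [ 0.62892731 -0.19600034] (array([ 0.63055481, -0.19430853]), (168.8107147216797, 168.92381286621094), 6.324590682983398)
tray [0.44400622 0.29889662] (array([0.4470896 , 0.30139792]), (180.67774963378906, 181.43414306640625), 3.930082321166992)
dock [ 0.42209409 -0.2924787 ] (array([ 0.42311749, -0.28792426]), (76.52339935302734, 101.84302520751953), 77.83059692382812)
orange [ 0.42457375 -0.2967897 ] (array([ 0.42396866, -0.29318826]), (57.43441390991211, 71.41338348388672), 80.0785140991211)
redfoot [0.46822182 0.10265755] (array([0.4709227 , 0.10405007]), (38.455047607421875, 21.51036262512207), 72.77015686035156)
greenfoot [0.66976047 0.10106646] max() iterable argument is empty
knob [[0.55423758 0.07718654 0.153     ]]
```

View pics/c1.png

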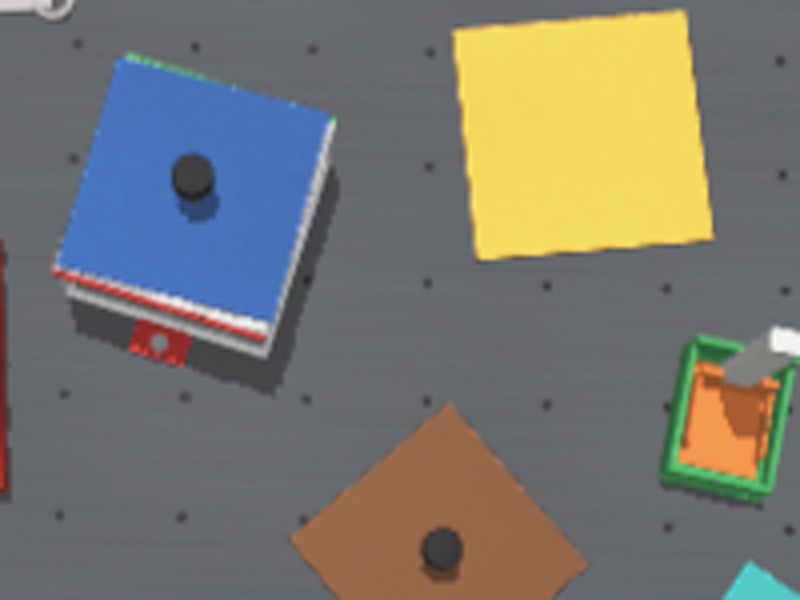

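The top view gives the lid/jar at about (0.559, 0.080) with yaw about -14°, the mat at (0.631, -0.194), yaw 6°, and the tray at (0.447, 0.301). The dock is near (0.423, -0.29), yaw about -11°. I'm starting with the lid.

```bash
cat >> h.py <<'E'
def down(psi): return [180,0,(psi+180)%360-180]
def st(msg=""): print(msg,"t%.1f"%ctrl.get_clock(),np.round(ctrl.get_ee_pos(),4),"w%.4f"%ctrl.get_gripper_width(),"F",np.round(ctrl.get_contact_force(),1))
E
python3 - <<'E'
from h import *
L=np.array([.5594,.0799])
for psi in (-104,-14,76,166): print(psi,ctrl.ik([*L,.22],down(psi)),ctrl.ik([.6306,-.1943,.2],down(psi+20.3)))
ctrl.move_ptp([*L,.21],down(76)); 
st("above")
c=capture("side"); crop(c,"pics/s1.png",230,170,380,300,5)
E
```

```text
-104 [   2.68573579   -3.20197006  106.21785307    0.           76.984117
 -163.31426421] [-2.17843393e+01  9.47949068e+00  9.49580964e+01 -2.54444375e-14
  7.55624130e+01  1.51915661e+02]
-14 [ 2.68573579e+00 -3.20197006e+00  1.06217853e+02 -2.54444375e-14
  7.69841170e+01  1.06685736e+02] [-2.17843393e+01  9.47949068e+00  9.49580964e+01 -2.54444375e-14
  7.55624130e+01  6.19156607e+01]
76 [ 2.68573579e+00 -3.20197006e+00  1.06217853e+02 -2.54444375e-14
  7.69841170e+01  1.66857358e+01] [-21.78433928   9.47949068  94.95809636   0.          75.56241297
 -28.08433928]
166 [  2.68573579  -3.20197006 106.21785307   0.          76.984117
 -73.31426421] [ -21.78433928    9.47949068   94.95809636    0.           75.56241297
 -118.08433928]
above t2.8 [0.5596 0.0792 0.21  ] w0.0854 F [-0.2  0.1 -0.1]
```

View pics/s1.png

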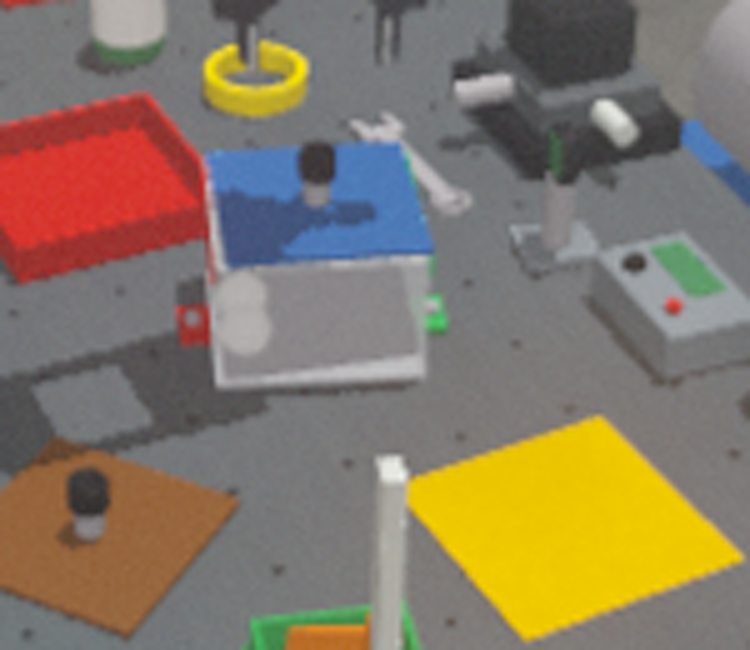

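```bash
python3 - <<'E'
from h import *
L=np.array([.5594,.0796]); M=np.array([.6306,-.1943])
ctrl.move_linear([*L,.122],v=.1); ctrl.close_gripper(); st("grip")
ctrl.move_linear([*L,.20],v=.12); st("lift")
c=capture("top"); cv2.imwrite("pics/t1.png",c["frame"][:,:,::-1])
ctrl.move_linear([*M,.16],down(96.3),v=.2)
ctrl.move_linear([*M,.024],v=.12); st("low")
for i in range(8):
    p=ctrl.get_ee_pos(); 
    if ctrl.get_contact_force()[2]>0: break
    ctrl.move_linear([*M,p[2]-.001],v=.03)
st("placed"); ctrl.open_jaws(); st("open")
ctrl.move_linear([*M,.2],v=.2)
ctrl.move_ptp([.45,-.40,.32],down(79))
c=capture("top"); 
lid=blob(c,"blue",.009,M,.08); print(lid)
crop(c,"pics/j1.png",200,140,280,240,8)
cv2.imwrite("pics/top2.png",cv2.resize(c["frame"][:,:,::-1],(800,600)))
d=capture("side"); crop(d,"pics/js2.png",250,150,400,260,5)
E
```

```text
grip t4.4 [0.5597 0.0796 0.1225] w0.0266 F [-0.6  0.5  3.2]
lift t5.2 [0.5588 0.0796 0.1989] w0.0264 F [-0.7  0.2 -2.3]
low t8.2 [ 0.6315 -0.1946  0.0253] w0.0269 F [-0.   1.  -1.3]
placed t9.7 [ 0.6308 -0.1944  0.0205] w0.0263 F [-2.5  1.5  4.6]
open t10.3 [ 0.6306 -0.1943  0.0196] w0.0855 F [ 0.   0.2 -0. ]
(array([ 0.62957068, -0.19283195]), (144.79257202148438, 143.9751434326172), 6.296542167663574)
```

```bash
python3 -c "
import cv2,numpy as np
a=cv2.imread('pics/j1.png');b=cv2.imread('pics/js2.png')
a=cv2.resize(a,(400,500));b=cv2.resize(b,(400,293))
o=np.zeros((500,800,3),np.uint8);o[:,:400]=a;o[:293,400:]=b;cv2.imwrite('pics/v4.png',o)"
```

```text
(no output)
```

View pics/v4.png

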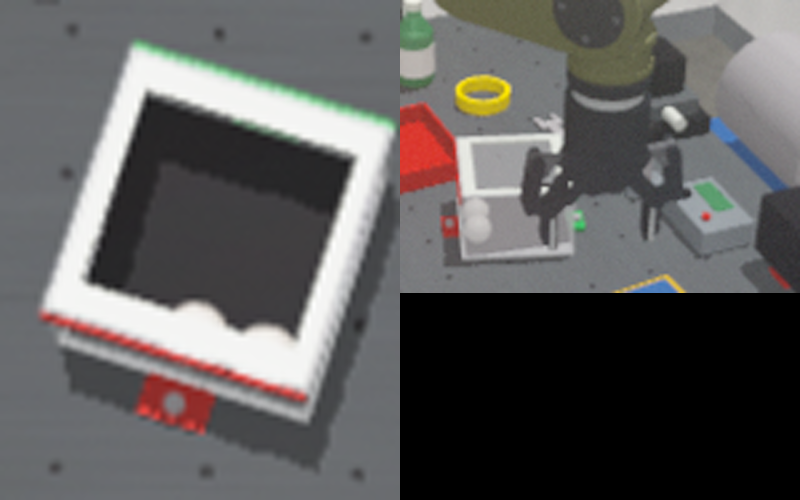

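```bash
python3 - <<'E'
from h import *
from scipy.optimize import least_squares
c=capture("top")
cor=np.array([(147,93),(355,157),(298,340),(90,281)])/5+[200,140]-.5
w=px2w(c,cor,.105)[:,:2]; print(w,w.mean(0))
yw=[np.degrees(np.arctan2(*(a-b)[::-1])) for a,b in((w[0],w[3]),(w[1],w[2]))]; print("x-axis yaw",yw,"y",[np.degrees(np.arctan2(*(a-b)[::-1]))-90 for a,b in((w[0],w[1]),(w[3],w[2]))])
# predicted with pose from lid
for (x,y,yaw) in ((.5594,.0799,-14),):
    a=np.radians(yaw);R=np.array([[np.cos(a),-np.sin(a)],[np.sin(a),np.cos(a)]])
    P=np.array([(56,60),(56,-60),(-56,-60),(-56,60)])/1000@R.T+[x,y]
    print((w2px(c,np.c_[P,np.full(4,.105)])+.5-[200,140])*5)
    for by in(-42,0,42):
        b=R@np.array([-.053,by/1000])+[x,y]; print(by,(w2px(c,[*b,.028])+.5-[200,140])*5)
# rest: dock & handle top region crop
crop(c,"pics/d1.png",350,190,410,270,7)
E
```

```text
[[0.62426141 0.12013194]
 [0.59180323 0.00778477]
 [0.49160067 0.03584078]
 [0.5206922  0.14679881]] [0.55708938 0.07763908]
x-axis yaw [np.float64(-14.438818627071997), np.float64(-15.641872087130762)] y [np.float64(-16.114512234634233), np.float64(-14.691418260626293)]
[[138.98071319  85.5944341 ]
 [354.63621185 143.51602634]
 [299.1067356  341.98679951]
 [ 80.72764319 282.83868943]]
-42 [[269.62722251 352.68324423]]
0 [[196.98615006 332.99394599]]
42 [[124.45713214 313.33502003]]
```

View pics/top2.png

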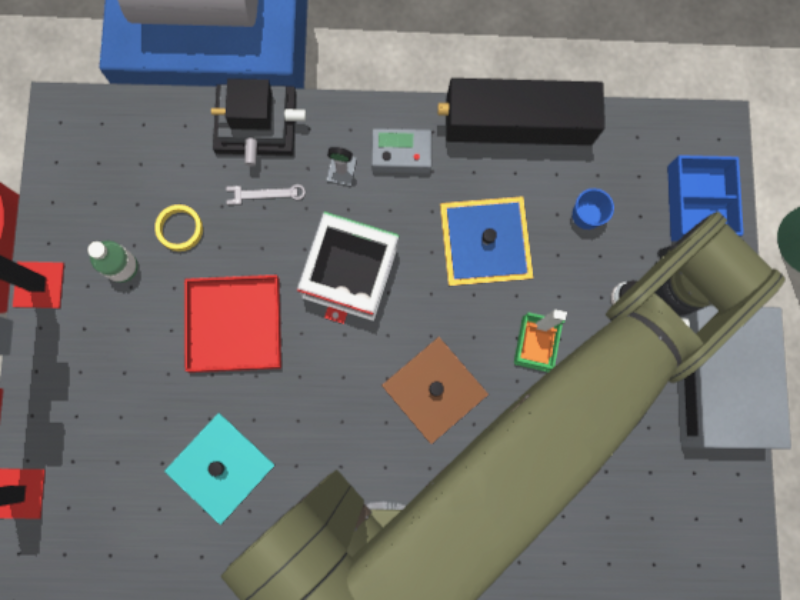

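```bash
python3 - <<'E'
from h import *
c=capture("top"); g=cv2.cvtColor(c["frame"],cv2.COLOR_RGB2GRAY)
m=np.zeros_like(g); m[155:212,212:276]=(g[155:212,212:276]>140)
n,l,s,ce=cv2.connectedComponentsWithStats(m); i=1+np.argmax(s[1:,4])
cn,h=cv2.findContours((l==i).astype(np.uint8),cv2.RETR_CCOMP,cv2.CHAIN_APPROX_NONE)
for k,hh in zip(cn,h[0]):
    if len(k)>60: print(len(k),hh[3],cv2.minAreaRect((px2w(c,k[:,0],.105)[:,:2]*1000).astype(np.float32)))
print(blob(c,"yellow",.003,(.63,-.19),.1))
E
```

```text
200 -1 ((556.8135986328125, 77.70960998535156), (153.85360717773438, 156.5676727294922), 73.59355926513672)
159 0 ((556.4727172851562, 78.58348846435547), (121.93831634521484, 114.17118835449219), 74.04389190673828)
(array([ 0.63054156, -0.19421564]), (168.94212341308594, 169.0780792236328), 6.339780330657959)
```

View pics/d1.png

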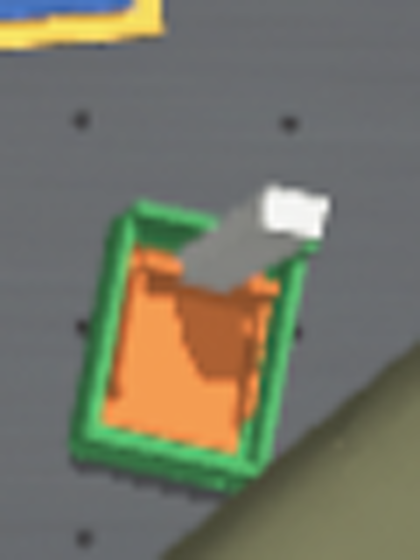

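```bash
python3 - <<'E'
from h import *
from scipy.optimize import least_squares
c=capture("top"); g=cv2.cvtColor(c["frame"],cv2.COLOR_RGB2GRAY)
m=np.zeros_like(g); m[155:212,212:276]=(g[155:212,212:276]>140)
n,l,s,ce=cv2.connectedComponentsWithStats(m); i=1+np.argmax(s[1:,4])
cn,h=cv2.findContours((l==i).astype(np.uint8),cv2.RETR_CCOMP,cv2.CHAIN_APPROX_NONE)
k=[k for k,hh in zip(cn,h[0]) if hh[3]>=0 and len(k)>60][0]
w=px2w(c,k[:,0],.105)[:,:2]
def f(p):
    a=p[2];q=(w-p[:2])@np.array([[np.cos(a),-np.sin(a)],[np.sin(a),np.cos(a)]])
    return np.maximum(abs(q[:,0])-p[3],abs(q[:,1])-p[4])
r=least_squares(f,[.557,.0785,-.26,.056,.06],loss="soft_l1",f_scale=.001); print(r.x[:2],np.degrees(r.x[2]),r.x[3:]*2)
hp=np.array([(391.6,220.1)]); H=px2w(c,hp,.178)[0]; print("tip",H)
for col,z in(("green",.04),("orange",.02)): print(blob(c,col,z,H[:2],.1))
a=np.radians(-11);print("dock from handle",H[:2]-.03*np.array([np.cos(a),np.sin(a)]))
for psi in(79,-101,): print(ctrl.ik([*H[:2],.28],down(psi)))
J=np.array([.557,.0787])
E
```

```text
[0.55740536 0.07880168] -15.689341606873018 [0.10906604 0.11919553]
tip [ 0.45448314 -0.29760282  0.178     ]
(array([ 0.42311749, -0.28792426]), (76.52339935302734, 101.84302520751953), 77.83059692382812)
(array([ 0.4239101, -0.2931337]), (57.8065185546875, 71.23965454101562), 79.54220581054688)
dock from handle [ 0.42503433 -0.29187855]
[-38.87972812  -8.0016728  104.89660637   0.          83.10506643
 -27.87972812]
[-3.88797281e+01 -8.00167280e+00  1.04896606e+02 -2.54444375e-14
  8.31050664e+01  1.52120272e+02]
```

```bash
cat >> h.py <<'E'
from scipy.spatial.transform import Rotation as Ro
G=.128
JAR=(.558,.0788,-15.5); DOCK=(.425,-.2919,-11.)
def frame(F,p):
    a=np.radians(F[2]); return np.array([F[0]+np.cos(a)*p[0]-np.sin(a)*p[1],F[1]+np.sin(a)*p[0]+np.cos(a)*p[1],p[2]])
def sc(F,toe,lean,dyaw=0):
    "TCP pose that puts scoop_toe at `toe` (m, in planar frame F), handle leaning toe-ward by lean"
    R=Ro.from_euler("xyz",[0,-lean,F[2]+dyaw],degrees=True)
    o=frame(F,toe)-R.apply([-.067,0,.0095])
    return list(o+R.apply([0,0,G])), list((R*Ro.from_euler("xyz",[180,0,90],degrees=True)).as_euler("xyz",degrees=True))
def Fj(): 
    f=ctrl.get_contact_force();a=np.radians(JAR[2]);return np.array([np.cos(a)*f[0]+np.sin(a)*f[1],-np.sin(a)*f[0]+np.cos(a)*f[1],f[2]])
def floor(x): return .016+x*np.tan(np.radians(7))
E
python3 - <<'E'
from h import *
H=np.array([.4545,-.2976])
ctrl.move_ptp([*H,.25],down(79)); ctrl.move_linear([*H,.136],v=.12); ctrl.close_gripper(); st("grip")
ctrl.move_linear([*H,.30],v=.15); st("lift")
c=capture("side"); crop(c,"pics/g1.png",210,160,350,280,5)
p,o=sc(JAR,(-.025,.002,.17),17); print(p,o,ctrl.ik(p,o))
E
```

```text
grip t15.0 [ 0.4545 -0.2977  0.1361] w0.0135 F [0.7 0.1 0.6]
lift t16.3 [ 0.454  -0.2972  0.2984] w0.0133 F [ 0.6  0.5 -1.5]
[np.float64(0.5627998632615631), np.float64(0.07954436453745711), np.float64(0.3029110177980431)] [np.float64(163.0), np.float64(1.2722218725854067e-14), np.float64(74.5)] [  5.55839903 -14.66978204 109.55707099  -6.4478039   69.30906824
  22.50083379]
```

View pics/g1.png

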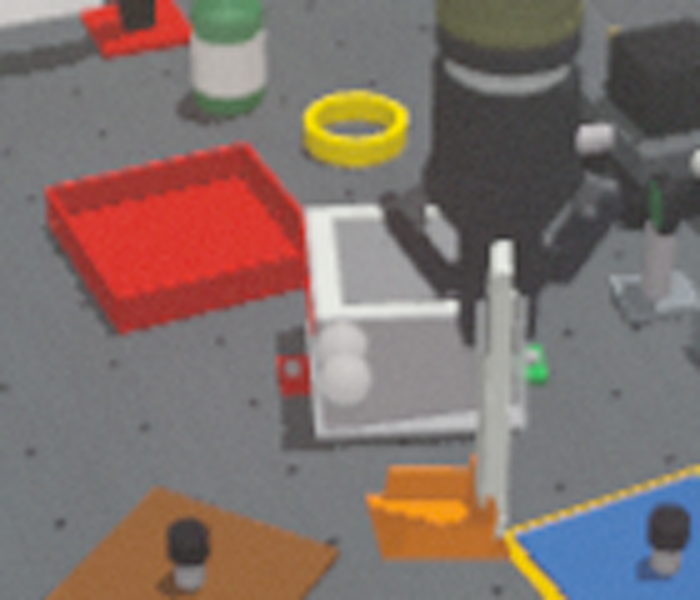

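Scoop held upright, and the balls are visible through the wall. Now into the jar.

```bash
cat >> h.py <<'E'
def enter(y,xt=-.025,lean=17,dyaw=0):
    ctrl.move_linear(*sc(JAR,(xt,max(-.030,min(.030,y)),.15),lean,dyaw),v=.2)
    base=Fj(); z=floor(xt)+.004; yi=max(-.030,min(.030,y))
    ctrl.move_linear(*sc(JAR,(xt,yi,z),lean,dyaw),v=.12); st("in")
    if yi!=y: ctrl.move_linear(*sc(JAR,(xt,y,z),lean,dyaw),v=.06)
    for i in range(9):
        if (Fj()-base)[2]>2: break
        z-=.001; ctrl.move_linear(*sc(JAR,(xt,y,z),lean,dyaw),v=.03)
    print("floor offset mm",(z-floor(xt))*1e3,np.round(Fj()-base,1))
    return z-floor(xt),base
def push(y,dz,base,xt,xe=-.0705,lean=17,fmax=12,dyaw=0):
    x=xt
    while x>xe:
        x=max(xe,x-(.008 if x>-.04 and x-.008>-.04 else .003)); ctrl.move_linear(*sc(JAR,(x,y,floor(x)+dz),lean,dyaw),v=.05)
        f=Fj()-base; print("x%.1f"%(x*1e3),np.round(f,1),end=" ")
        if f[0]>fmax: break
    print(); return x
E
python3 - <<'E'
from h import *
dz,b=enter(.002)
st()
x=push(.002,dz+.0008,b,-.025)
st("pushed")
np.save("s.npy",[dz,x])
c=capture("side"); d=capture("top")
crop(c,"pics/p1.png",250,190,330,260,8); crop(d,"pics/p1t.png",200,140,280,240,5)
E
```

```text
in t19.7 [0.5636 0.0796 0.1511] w0.0132 F [ 0.9  0.3 -1.1]
floor offset mm -1.0000000000000044 [-1.7  1.1  4.4]
 t20.9 [0.5633 0.0796 0.1459] w0.0135 F [-1.3  0.7  4.4]
x-33.0 [-1.8 -0.   3.7] x-36.0 [-0.7  0.9  4.1] x-39.0 [-0.6  1.3  4.2] x-42.0 [ 1.  -0.   4.2] x-45.0 [0.3 1.3 4.5] x-48.0 [0.3 1.4 5.4] x-51.0 [0.4 0.6 4.9] x-54.0 [0.2 1.4 5.5] x-57.0 [-0.2  1.1  6. ] x-60.0 [ 0.2 -0.   6.2] x-63.0 [0.1 0.1 5.9] x-66.0 [-0.6  1.1  6.8] x-69.0 [0.4 0.5 6.2] x-70.5 [-0.3  0.9  6.3] 
pushed t24.5 [0.5184 0.0919 0.1401] w0.0128 F [-0.   0.1  6.3]
```

View pics/p1.png

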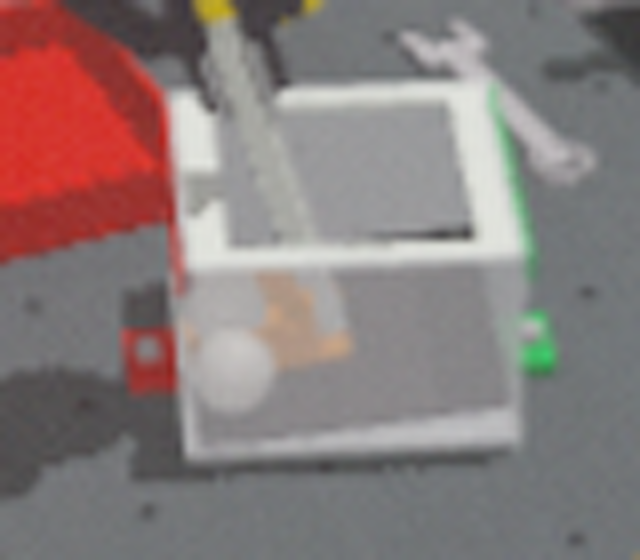

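```bash
cat >> h.py <<'E'
def lift(y,dz,x,lean=17,yo=None,dyaw=0):
    "tilt back about the heel, draw back from under the rim, rise"
    for l,v in((12,.04),(6,.04),(0,.04),(-5,.04)):
        R=lambda a:Ro.from_euler("y",-a,degrees=True).apply([-.067,0,.0095])
        ox=x-R(lean)[0]+.002; oz=floor(ox)+max(dz,0)+.003
        ctrl.move_linear(*sc(JAR,(ox+R(l)[0],y,oz+R(l)[2]),l,dyaw),v=v)
    ctrl.pause(.4); st("tilted")
    if yo is None: yo=y
    xt=-.036; z=floor(xt+.067)+.004+R(-5)[2]
    ctrl.move_linear(*sc(JAR,(xt,yo,z),-5,dyaw),v=.06); st("back")
    ctrl.move_linear(*sc(JAR,(xt,yo,.15),-5,dyaw),v=.12); st("up")
E
python3 - <<'E'
from h import *
dz,x=np.load("s.npy")
lift(.002,dz,x)
c=capture("side"); d=capture("top")
crop(d,"pics/u1.png",130,140,280,270,5)
print(blob(d,"red",.034,(.447,.301),.1))
E
```

```text
tilted t26.9 [0.5675 0.0783 0.1464] w0.0130 F [-0.4 -0.1 -1.8]
back t27.6 [0.5981 0.0697 0.1511] w0.0135 F [-1.   0.1 -1.8]
up t28.6 [0.5975 0.0697 0.2609] w0.0132 F [ 0.1  0.5 -2.2]
(array([0.4470896 , 0.30139792]), (180.67774963378906, 181.43414306640625), 3.930082321166992)
```

View pics/u1.png

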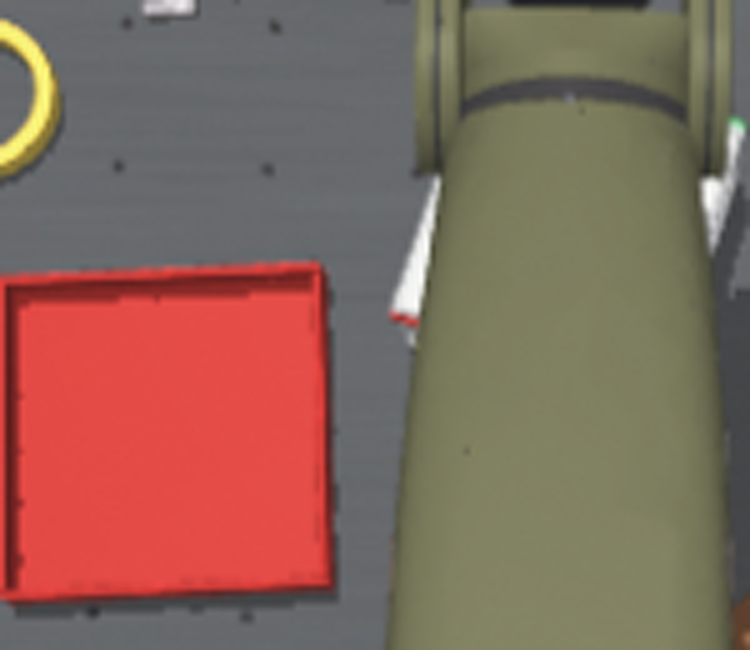

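```bash
cat >> h.py <<'E'
def pour(T,tx,ty,zlow=.014):
    R=lambda a:Ro.from_euler("y",-a,degrees=True).apply([-.067,0,.0095])
    ctrl.move_linear(*sc(T,(tx,ty,.11),-5),v=.18)
    z0=zlow+.012; ctrl.move_linear(*sc(T,(tx,ty,z0+.012),-5),v=.1); ctrl.pause(.3); st("over")
    for l in(4,8,11,14,17,20,24): ctrl.move_linear(*sc(T,(tx,ty,z0+(zlow-z0)*max(l,0)/24),l),v=.03)
    ctrl.pause(.8); st("poured")
    ctrl.move_linear(*sc(T,(tx+.008,ty,zlow),24),v=.05)
    ctrl.move_linear(*sc(T,(tx+.008,ty,.15),5),v=.15); st("away")
E
python3 - <<'E'
from h import *
T=(.447,.301,3.9)
pour(T,-.03,.02)
ctrl.move_linear(*sc(JAR,(-.025,-.03,.16),17),v=.25)
d=capture("top"); c=capture("side")
a=cv2.resize(d["frame"][185:265,125:205],None,fx=5,fy=5); b=cv2.resize(c["frame"][170:260,200:300],(400,360))
e=cv2.resize(d["frame"][185:265,125:205],None,fx=5,fy=5)[:360]; cv2.imwrite("pics/q1.png",np.hstack([e,b])[:,:,::-1])
E
```

```text
over t31.6 [0.4929 0.3243 0.1509] w0.0136 F [ 0.5 -0.1 -1.6]
poured t35.6 [0.4287 0.3198 0.1495] w0.0133 F [ 0.  -0.5 -0.2]
away t36.9 [0.4792 0.3231 0.2726] w0.0134 F [-0.2  0.  -1.3]
```

View pics/q1.png

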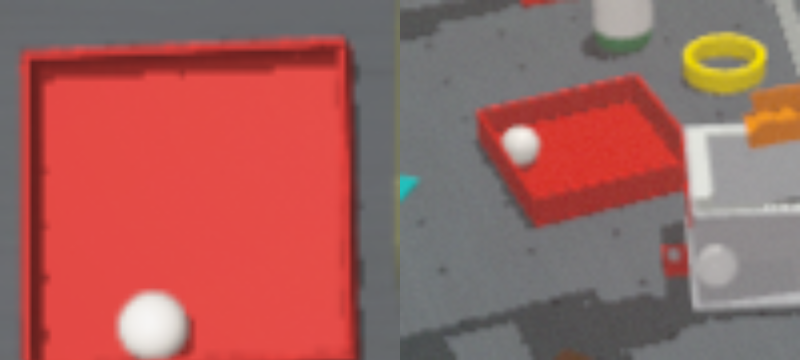

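```bash
python3 - <<'E'
from h import *
c=capture("side")
w=px2w(c,(278.9,235.9),.028)[0]; a=np.radians(JAR[2]); d=w[:2]-JAR[:2]
print("ball jar frame",np.cos(a)*d[0]+np.sin(a)*d[1],-np.sin(a)*d[0]+np.cos(a)*d[1])
b0=w2px(c,frame(JAR,(-.053,-.042,.028)));print(b0)
E
```

```text
ball jar frame -0.05439439942859223 -0.04275124462067342
[[279.2633046  235.75891872]]
```

```bash
python3 - <<'E'
from h import *
y=-.0395
dz,b=enter(y)
x=push(y,dz+.0008,b,-.025)
st("pushed")
f=Fj(); print(f)
lift(y,dz,x,yo=-.027)
d=capture("top"); c=capture("side")
print(blob(d,"red",.034,(.447,.301),.1))
cv2.imwrite("pics/q2.png",cv2.resize(c["frame"][150:260,220:360],None,fx=5,fy=5)[:,:,::-1])
E
```

```text
in t39.9 [0.555  0.0487 0.1511] w0.0131 F [ 0.3 -0.5 -1.3]
floor offset mm -1.0000000000000044 [-1.9 -0.2  6.7]
x-33.0 [-1.6  0.2  5.7] x-36.0 [-1.   0.2  5.3] x-39.0 [-1.1  0.4  6.1] x-42.0 [-0.6 -0.4  6.4] x-45.0 [ 0.5 -0.1  6.8] x-48.0 [-1.  -0.5  7.4] x-51.0 [-0.8  0.2  8.5] x-54.0 [-0.1  0.9  7.4] x-57.0 [-0.9  0.1  7.8] x-60.0 [-0.9  0.2  8.2] x-63.0 [-1.1 -0.2  7.5] x-66.0 [-0.7 -0.   9. ] x-69.0 [-1.1 -0.2  8.5] x-70.5 [-1.1 -1.   8.3] 
pushed t45.0 [0.5074 0.0519 0.1403] w0.0135 F [-0.6 -0.8  6.5]
[-0.36354316 -0.95736089  6.4855372 ]
tilted t47.3 [0.5564 0.0383 0.1464] w0.0136 F [ 0.3  0.3 -2.1]
back t48.0 [0.5903 0.0418 0.151 ] w0.0134 F [ 0.4 -0.3 -1.8]
up t49.1 [0.5898 0.0418 0.2609] w0.0131 F [-0.2  0.3 -2.4]
(array([0.44705615, 0.30136911]), (180.70355224609375, 181.41891479492188), 3.961634397506714)
```

View pics/q2.png

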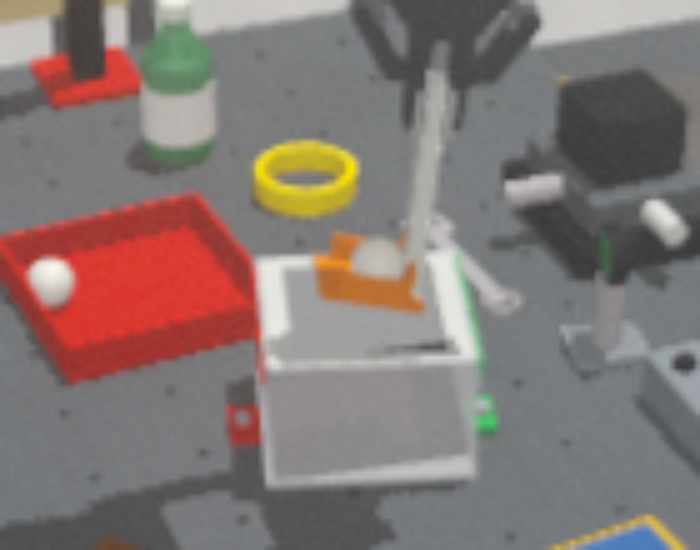

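Second ball is in the scoop and the jar is empty. Pouring beside the first ball.

```bash
python3 - <<'E'
from h import *
T=(.447,.301,3.9)
d=capture("top"); print(px2w(d,(155,249.5),.024))
pour(T,-.02,-.042)
# towards dock
F=DOCK
ctrl.move_linear(*sc(F,(.03-.067,0,.16),0),v=.25); st("above dock")
d=capture("top"); c=capture("side")
print("tray",blob(d,"red",.034,(.447,.301),.1),"lid",blob(d,"blue",.009,(.6306,-.1943),.1))
a=cv2.resize(d["frame"][185:275,125:225],(400,360)); b=cv2.resize(c["frame"][220:320,260:370],(440,400))[:360]
cv2.imwrite("pics/q3.png",np.hstack([a,b])[:,:,::-1])
E
```

```text
[[0.38194232 0.3194699  0.024     ]]
over t51.9 [0.5071 0.2631 0.1509] w0.0130 F [ 0.4 -0.1 -1.4]
poured t55.9 [0.4429 0.2586 0.1495] w0.0131 F [ 0.3 -0.4 -1.1]
away t57.2 [0.4935 0.262  0.2727] w0.0134 F [-0.2 -0.6 -2.1]
above dock t59.6 [ 0.4546 -0.2969  0.2785] w0.0130 F [ 0.7 -0.4 -2.4]
tray (array([0.44705652, 0.30136368]), (180.70355224609375, 181.4080047607422), 3.961634397506714) lid (array([ 0.62957068, -0.19283195]), (144.79257202148438, 143.9751434326172), 6.296542167663574)
```

View pics/q3.png

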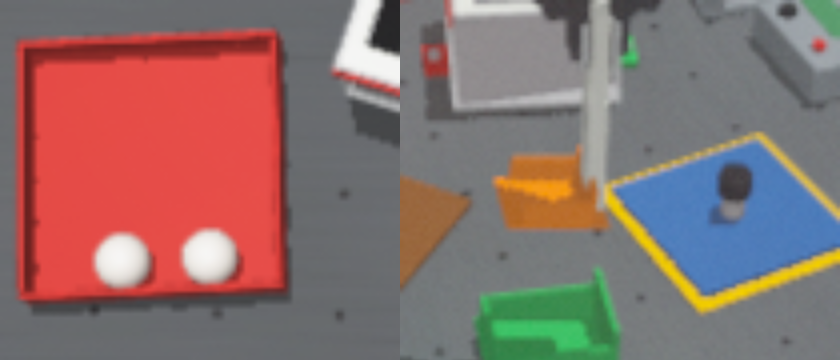

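```bash
python3 - <<'E'
from h import *
H=(.4545,-.2976)
b=ctrl.get_contact_force()
ctrl.move_linear([*H,.185],down(79),v=.1); print(np.round(ctrl.get_contact_force()-b,1))
z=.185
while z>.1345:
    z-=.003 if z>.142 else .001; ctrl.move_linear([*H,z],v=.05); f=ctrl.get_contact_force()-b
    if abs(f).max()>3: break
print(z,np.round(f,1)); st()
ctrl.open_jaws(); st("released")
ctrl.move_linear([*H,.26],v=.12)
ctrl.move_ptp([.45,-.42,.33],down(79))
d=capture("top"); c=capture("side")
print("tray",blob(d,"red",.034,(.447,.301),.1),"lid",blob(d,"blue",.009,(.6306,-.1943),.1))
a=cv2.resize(d["frame"][190:270,350:410],(300,400)); b=cv2.resize(c["frame"][220:330,230:370],(500,400))
cv2.imwrite("pics/q4.png",np.hstack([a,b])[:,:,::-1])
E
```

```text
[ 0.2 -0.4  1.2]
0.13499999999999995 [ 0.5 -0.2  6.4]
 t65.8 [ 0.4549 -0.2979  0.136 ] w0.0135 F [ 0.6 -0.4  4.6]
released t66.5 [ 0.4545 -0.2976  0.135 ] w0.0849 F [0.5 0.9 0.6]
tray (array([0.44705652, 0.30136368]), (180.70355224609375, 181.4080047607422), 3.961634397506714) lid (array([ 0.62963678, -0.192854  ]), (144.7652130126953, 143.96551513671875), 6.356269836425781)
```

View pics/q4.png

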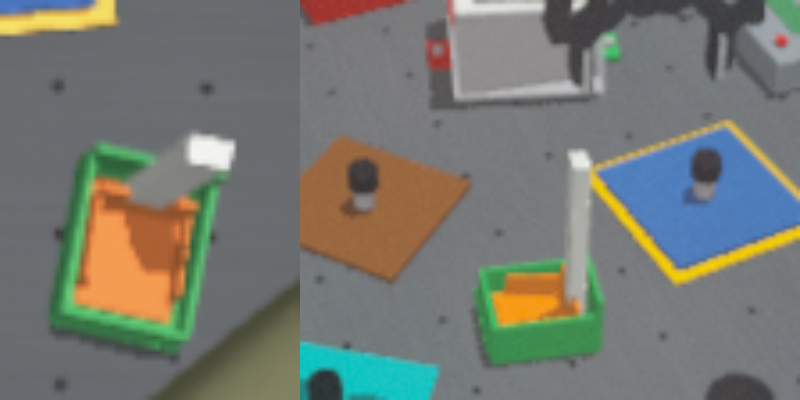

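```bash
cat >> h.py <<'E'
from scipy.optimize import least_squares
def rectfit(c,mask,z,p0,hole=False):
    m=mask.astype(np.uint8)
    cn,h=cv2.findContours(m,cv2.RETR_CCOMP,cv2.CHAIN_APPROX_NONE)
    k=max((k for k,hh in zip(cn,h[0]) if (hh[3]>=0)==hole),key=len); w=px2w(c,k[:,0],z)[:,:2]
    def f(p):
        a=p[2];q=(w-p[:2])@np.array([[np.cos(a),-np.sin(a)],[np.sin(a),np.cos(a)]])
        return np.maximum(abs(q[:,0])-p[3],abs(q[:,1])-p[4])
    r=least_squares(f,[p0[0],p0[1],np.radians(p0[2]),p0[3],p0[4]],loss="soft_l1",f_scale=.0007).x
    return np.r_[r[:2],np.degrees(r[2]),r[3:]*2].round(4)
E
python3 - <<'E'
from h import *
c=capture("top")
im=cv2.imread("pics/c1.png"); im=cv2.resize(im,(200,150),interpolation=cv2.INTER_AREA)
o=c["frame"].copy(); o[135:285,195:395]=im[:,:,::-1]
def bl(fr,u0,v0,u1,v1,col):
    m=np.zeros(fr.shape[:2],np.uint8); m[v0:v1,u0:u1]=cv2.inRange(cv2.cvtColor(fr,cv2.COLOR_RGB2HSV),*COL[col])[v0:v1,u0:u1]>0
    return m
print("lid on jar",rectfit(c,bl(o,195,135,285,235,"blue"),.111,(.559,.08,-15,.074,.074)))
print("lid on mat",rectfit(c,bl(c["frame"],300,130,385,205,"blue"),.009,(.63,-.193,6,.074,.074)))
print("mat",rectfit(c,bl(c["frame"],300,130,385,205,"yellow"),.003,(.63,-.193,6,.085,.085)))
g=cv2.cvtColor(c["frame"],cv2.COLOR_RGB2GRAY);
for th in(110,150,190):
    m=np.zeros_like(g); m[150:212,205:280]=g[150:212,205:280]>th
    print("hole",rectfit(c,m,.105,(.557,.079,-15,.056,.06),True),"outer",rectfit(c,m,.105,(.557,.079,-15,.074,.074)))
E
```

```text
lid on jar [  0.5592   0.0802 -13.821    0.1429   0.1432]
lid on mat [ 0.6297 -0.1928  6.3785  0.1416  0.1412]
mat [ 0.6305 -0.1943  6.3675  0.1661  0.1663]
hole [  0.556    0.0791 -16.2626   0.1097   0.1186] outer [  0.557    0.0782 -15.6208   0.1573   0.1533]
hole [  0.5562   0.0791 -16.175    0.1119   0.1204] outer [  0.5573   0.0776 -15.6674   0.1507   0.1499]
hole [  0.5563   0.0789 -16.4909   0.1137   0.1217] outer [  0.5574   0.0785 -16.0578   0.1485   0.1449]
```

```bash
cat > lid.py <<'E'
from h import *
def lidfit():
    c=capture("top"); f=c["frame"]; m=np.zeros(f.shape[:2],np.uint8); m[145:235,195:290]=cv2.inRange(hsv(c),*COL["blue"])[145:235,195:290]>0
    return c,rectfit(c,m,.111,(.557,.079,-16,.074,.074))
def putdown(P,psi):
    b=ctrl.get_contact_force(); z=.1265
    ctrl.move_linear([*P,z],down(psi),v=.06)
    for i in range(9):
        if (ctrl.get_contact_force()-b)[2]>3: break
        z-=.001; ctrl.move_linear([*P,z],v=.03)
    st("down"); ctrl.open_jaws(); st("open"); ctrl.move_linear([*P,.2],v=.15)
E
python3 - <<'E'
from lid import *
M=(.6306,-.1943); P=(.5573,.0780)
ctrl.move_ptp([*M,.15],down(96.3)); ctrl.move_linear([*M,.0205],v=.12); ctrl.close_gripper(); st("grip")
ctrl.move_linear([*M,.19],v=.15); ctrl.move_linear([*P,.19],down(73.9),v=.2); ctrl.pause(.3); st("over jar")
putdown(P,73.9)
ctrl.move_ptp([.45,-.42,.33],down(79))
c,r=lidfit(); print(r)
print("tray",blob(c,"red",.034,(.447,.301),.1))
d=capture("side")
a=cv2.resize(c["frame"][140:240,200:290],(360,400)); b=cv2.resize(d["frame"][180:280,250:350],(400,400))
cv2.imwrite("pics/q5.png",np.hstack([a,b])[:,:,::-1])
E
```

```text
grip t71.5 [ 0.631  -0.1944  0.021 ] w0.0266 F [ 0.3 -0.2  2.8]
over jar t74.7 [0.5574 0.0776 0.19  ] w0.0263 F [-0.3 -1.  -0.8]
down t77.1 [0.5579 0.0781 0.123 ] w0.0264 F [-3.7 -0.8  5.5]
open t77.8 [0.5573 0.078  0.1214] w0.0851 F [0.4 0.3 0.5]
[  0.5566   0.0787 -16.2337   0.1427   0.1435]
tray (array([0.44705652, 0.30136368]), (180.70355224609375, 181.4080047607422), 3.961634397506714)
```

View pics/q5.png

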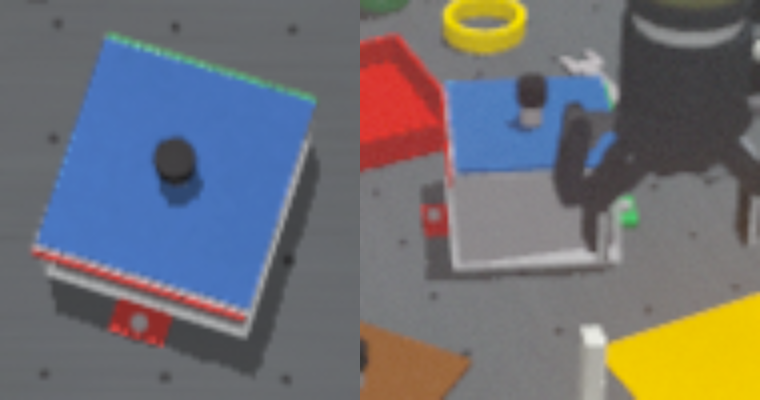

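The lid is square and centred: it fits at (0.5566, 0.0787), -16.2°, against the jar's (0.5566, 0.0788), -16.0°. The red and green bands show evenly along both edges.

```bash
python3 -c "
from h import *
print(ctrl.job_done(),ctrl.get_clock())"
```

```text
the job is handed in; nothing more can be done
the job is handed in; nothing more can be done
```

The job is handed in at about 80 s: both balls (only two were there) are in the red tray, the scoop stands in its dock, and the camera fit shows the lid flat, centred and square on the canister.

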